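# Seat the flow cell and hold the sampling selector at its third stop

### The job

Lower the notched flow cell into its pocket on the sampling station, notch matching, until it sits flat and home (do not drop it in), and let go of it. Then grip the bar of the selector knob and turn it clockwise, seen from above, three clicks to the third stop without running on to the fourth. The knob springs back if released, so finish while still gripping it there with the cell still seated; leave everything else on the bench where it is.

Things in the scene. Friction and masses are not known exactly. Their poses are not given: they have to be found in the camera images.
- flow_cell: Loose white block 70 (x) x 46 (y) x 18 mm high; its +x +y corner has a 14 x 14 mm square notch through its full height. On top a grip rib 40 (x) x 14 (y) mm, centred on the origin, from 18 to 48 mm above the underside: pinch it across y. A steel stub 8 mm across, 10 high, on top at x = -28 mm. 0.08 to 0.17 kg. Origin: centre of underside, z up. Starts flat on the bench, yaw within 50 degrees.
- station: The sampling station, fixed: an aluminium plate 150 (x) x 280 (y) x 10 mm high. Origin at the centre of its underside, z up. The pocket is centred at y = +65 mm, the selector's vertical axis at y = -65 mm, both at x = 0. Position varies, yaw within about 17 degrees.
- pocket (a point): Centre of the pocket's floor, 10 mm above the bench, axes as the station's. Inside 74 (x) x 50 (y) mm: 2 mm clearance all round. Walls 8 mm thick, 14 mm high above the floor. A 14 x 14 mm filler of wall height fills its +x +y corner: the cell enters only with its axes along the pocket's, notch to filler. Seated, the cell's origin is here and its flat top stands 4 mm above the walls.
- selector: The black selector knob: a bar grip 48 (x) x 14 (y) x 34 mm high, white line on top towards -x, standing on a 52 mm disc 8 mm thick that turns with it. Origin on its axis, under the disc, 24 mm above the bench; bar from 32 to 66 mm above the bench. It sits on a fixed 72 mm round housing (top at 24 mm) with six white ticks, one per stop. Pinch it across y.
- selector_grip (a point): Point on the knob's axis inside the bar, 54 mm above the bench (22 mm above the disc, 12 mm below its top): a height to grip at. Axes as the knob's.
- selector_turn (a joint): Selector angle, rad: starts at 0 (bar along the station's x, white line to -x), grows clockwise from above. Stops every 24 degrees (0.419); third at 1.257; end stop 2.094. A spring returns it with 0.08 N m at 0, 0.105 at the third stop, plus a detent: zero at each stop, resisting by 0.06 a quarter step on, helping by 0.06 at three quarters (a click). Let go, it returns to 0. Friction 0.01 N m.
- blank: Bystander, loose: plain white blanking block 60 x 46 x 16 mm, no notch and no rib. Origin at the centre of its underside. It and the flow cell swap places at random.
- wrench: Bystander: steel wrench 170 mm long, lying on the far side of the station.
- screwdriver: Bystander: screwdriver 190 mm long, lying to the robot's right of the station.
- beaker: Bystander: glass beaker, 70 mm across, 75 mm high, far side of the bench. Origin at the centre of its underside.
- bottle: Bystander: closed white bottle, 60 mm across, 130 mm high, far right. Origin at the centre of its underside.
- cap: Bystander: yellow screw cap, 48 mm across, 15 mm high, between the station and the cell. Origin at the centre of its underside.
- fitting: Bystander: brass fitting, 24 mm across, 30 mm high, standing near the robot. Origin at the centre of its underside.

How it is judged:
On the way, in this order (a step that is already met when the one before it is completed fails the run):
1. The flow cell sits flat, square and home in the pocket, and the robot has let go of it (horizontal distance between flow_cell and pocket below 0.005 m and z of flow_cell in the frame of pocket below 0.0025 m and angle between flow_cell's own z axis and vertical below 0.04 rad and angle between the x axis of flow_cell and the x axis of pocket, either way round below 0.12 rad and contact force between each of the arm, the fingers and flow_cell below 0.1 N), for 0.2 s.
2. The selector has been turned off its rest, past the first click, in the robot's grip (value of joint selector_turn above 0.3 rad and contact force between the fingers and selector above 2 N), for 0.1 s.
3. The selector is held at its third stop (value of joint selector_turn between 1.097 and 1.417 rad and contact force between the fingers and selector above 2 N), for 0.2 s.
At the end, for the whole second after the job is handed in: Fingers press the selector knob with over 2 N; selector still, within 0.16 rad (9 degrees) of the third stop; flow cell untouched in the pocket, centre within 5 mm, underside within 2.5 mm of the floor, tilt under 0.04 rad, square within 0.12 rad (all of step 1 and all of step 3 and velocity of joint selector_turn between -0.1 and 0.1 rad/s and linear speed of flow_cell below 0.02 m/s); the arm keeps its last pose, push and grip.
It fails at once if The selector is turned towards its fourth stop (more than half a step past the third) (value of joint selector_turn above 1.487 rad).
It fails at once if The selector is turned while the flow cell is not home in the pocket (value of joint selector_turn above 0.25 rad and not (horizontal distance between flow_cell and pocket below 0.005 m and z of flow_cell in the frame of pocket below 0.0025 m)).
It fails at once if The flow cell is dropped: in free fall with its underside more than 30 mm above the bench (height (world z) of flow_cell above 0.03 m and contact force between anything else and flow_cell below 0.01 N).
It fails at once if A bystander is moved by more than 30 mm (distance of any of blank, wrench, screwdriver, beaker, bottle, cap, fitting from where it was at the start of the episode above 0.03 m).
It also fails if it takes over 51 s, if anything falls off the work surface, if the arm or the gripper's body presses on something with over 40 N, if the wrist force passes 120 N, or if a joint passes its speed limit or range.

### The arm

A 7-joint arm with a two-finger parallel gripper is mounted at the origin on the work surface. World frame = base frame: x ahead of the robot, y to its left, z up, the work surface at z = 0. Lengths are in m, angles in rad, forces in N, time in s.
With the tool pointing down it reaches from about 0.35 to 0.9 m from the base axis. Payload 8.1 kg.
Tool frame: the origin (TCP) lies at the very end of the fingers, on their centre line; the grasp point (between the pads) lies 19 mm behind it; x points along the fingers, y is the direction in which the jaws open and shut, and the axes are right-handed (so a half turn about x gives the same grasp; the last joint's range is limited). The gripper opens to 92 mm and grips with 3 to 60 N. Pads are 19 mm wide; open, the fingers measure 130 mm over their backs; the gripper's body (75 mm by 190 mm) begins 47 mm behind the grasp point.
Start: joints at [1.159, 0.434, 0.025, 1.573, -0.012, 1.134, -0.075], TCP at [0.19, -0.595, 0.227] pointing down, gripper open.
Joint ranges: [-2.62, 2.62], [-0.44, 2.09], [-1.27, 1.32], [0.08, 2.57], [-1.32, 4.46], [0.12, 2], [-2.74, 2.74]. Speed limits (rad/s): [2.22, 2.22, 3.01, 3.01, 3.14, 3.14, 3.14].

### API

Orientations are given as a rotation vector (axis times angle).
In Python, from cell import * gives the robot as it stands.
- The arm moves only by the shell command python3 -m handwheel 'ROWS' [FORCE]. ROWS is JSON, a list of rows, each a list of 7 numbers: the opening, from 0 (shut) to 1 (fully open), then the shift along the tool's x, y, z in m, then the turn, a rotation vector about the tool's x, y, z in rad. A call has 1 to 10 rows; each row shifts and turns the commanded pose from where the row before left it, along the tool's axes as they then stand; what a row does not reach is not made up. A row lasts 1/10 s, in which the tool goes at most 50 mm and 8.59 degrees, less where a joint would pass 70% of its speed; a pose out of reach is approached as far as the arm can. A call is refused whole if a number of a shift passes 0.05 or a number of a turn 0.15, either way. A call with a gripper value outside its range is refused whole. The fingers move at their own pace and stop on an object; FORCE is the grip in N (left out, the last holds). Time passes only in rows, so rows that do not move let the fingers close. It gives the time, the measured TCP pose, the force and the opening at its end, in the units of the state.
- observe(): the state, without advancing time (a new reading comes with each control period).
- get_image(name): name is "scene" or "top"; returns (picture, depth): 384x512x3 uint8, blue, green, red; 384x512 float32, m along the optical axis (not along the pixel's ray), 0 where there is no reading.
- get_calibration(name): a dict with "camera_matrix" (3x3 intrinsics, pixels), "pose" (4x4, takes a point from camera to world coordinates). Camera axes: x right, y down, z forward; pixel columns grow to the right and rows downward; lengths in m; the calibration is good to about 2 mm. A picture is of the moment at which its call begins. get_calibration takes no time and is no camera call.
- sign_off(): hands the job in, once; it reports no verdict.
The state is a dict: "clock": time; "joints": joint angles; "dq": joint speeds; "joint_efforts": joint torques, N m; "position": TCP position; "ee_rot": TCP orientation; "force": force on the tool from outside, world axes, zero at the start; "ft_torque": the same for the moment, N m; "width": opening from 0.0 (shut) to 1.0 (fully open).
Only numpy, scipy, OpenCV 4.12 (cv2) and the standard library are available. Lean on these libraries where they do the work, as an engineer would, in place of code of your own. Each camera call takes 0.05 s, during which the arm holds its last target. There are 200 camera calls.

## Working session

There is one attempt and no reset: what is moved stays moved. The work goes in short steps, Python scripts to look and compute and a shell command to move; the robot and the scene stay as the last step left them, time stands still between calls to the robot, and variables do not carry over. Pictures are saved under pics/ and viewed, about 8 in all and at most 12, crops included, and the job is handed in when it is done.

```bash
mkdir -p pics; ls; python3 - <<'E'
from cell import *
import cv2,numpy as np
print(observe())
for n in("top","scene"):
    im,d=get_image(n);c=get_calibration(n);print(n,c["camera_matrix"],c["pose"])
    cv2.imwrite(f"pics/{n}0.png",im);np.save(f"pics/{n}0.npy",d)
E
```

```text
pics
{'clock': 0.0, 'joints': array([ 1.1594122 ,  0.43518991,  0.02498309,  1.57405744, -0.01159736,
        1.13399009, -0.07506979]), 'dq': array([-8.93194851e-05, -2.06102193e-03,  2.89356887e-04, -3.51722421e-04,
       -1.00171205e-04,  1.61425845e-04, -5.58129011e-04]), 'joint_efforts': array([ 1.34592028e-04, -6.67849231e+01,  9.85641740e-01, -3.14464009e+01,
       -6.02508523e-02,  4.25724720e-02,  1.63300879e-04]), 'position': array([ 0.18973098, -0.59499551,  0.22598097]), 'ee_rot': array([ 2.05520326,  0.32137446, -2.05597449]), 'force': array([-0.2040541 , -0.06510807,  0.65233328]), 'ft_torque': array([ 0.0395276 , -0.02470596,  0.00662287]), 'width': 0.9960599879530179}
top [[444.61903118   0.         254.8044159 ]
 [  0.         444.61903118 189.49487695]
 [  0.           0.           1.        ]] [[ 0.00485587 -0.98299049  0.18359223  0.38813358]
 [-0.99974739 -0.0088012  -0.02068091 -0.03664883]
 [ 0.02194497 -0.18344543 -0.98278492  1.09951749]
 [ 0.          0.          0.          1.        ]]
scene [[426.76339225   0.         255.32916395]
 [  0.         426.76339225 194.55257172]
 [  0.           0.           1.        ]] [[-0.75694085  0.52819598 -0.38477209  0.96428865]
 [ 0.65328914  0.62599226 -0.42584856  0.38806727]
 [ 0.01593285 -0.57370959 -0.81890381  0.89498101]
 [ 0.          0.          0.          1.        ]]
```

View pics/top0.png

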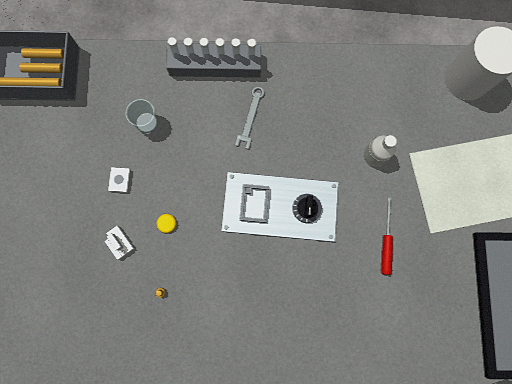

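View pics/scene0.png

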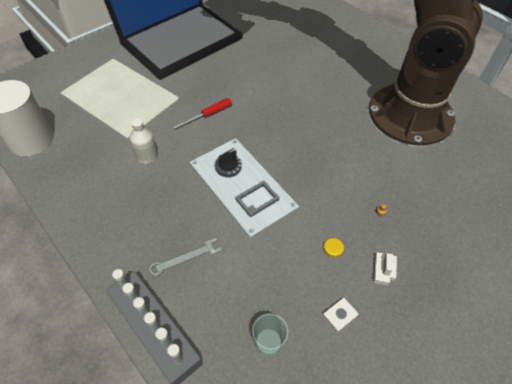

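The top view shows the station at about (280,207), with the pocket at (255,203) and its filler at the upper left. The knob is at (307,208), the flow cell at (119,243), the blank at (119,180) and the cap at (166,223). The scene view agrees, with the cell at (386,268). Next I'll measure the station and the cell.

```bash
cat > h.py <<'E'
from cell import *
import cv2,numpy as np
from scipy.spatial.transform import Rotation as R
def ray(n,uv,z):
    c=get_calibration(n);K=c["camera_matrix"];P=c["pose"]
    uv=np.atleast_2d(uv).astype(float)
    d=np.c_[uv,np.ones(len(uv))]@np.linalg.inv(K).T@P[:3,:3].T
    o=P[:3,3]; return (o+d*((z-o[2])/d[:,2])[:,None])[:,:2]
def cloud(n,d):
    c=get_calibration(n);K=c["camera_matrix"];P=c["pose"]
    v,u=np.indices(d.shape);p=np.stack([(u-K[0,2])/K[0,0]*d,(v-K[1,2])/K[1,1]*d,d],-1)
    return p@P[:3,:3].T+P[:3,3]
def rect(p):  # p Nx2 world m
    (c,s,a)=cv2.minAreaRect((p*1000).astype(np.float32));return np.array(c)/1000,s,a
def blob(n,im,box,lo,hi,k=1):
    x0,y0,x1,y1=box;m=np.zeros(im.shape[:2],np.uint8)
    m[y0:y1,x0:x1]=cv2.inRange(im,np.array(lo),np.array(hi))[y0:y1,x0:x1]
    if k>1:m=cv2.morphologyEx(m,cv2.MORPH_CLOSE,np.ones((k,k)))
    cs,_=cv2.findContours(m,0,2);return max(cs,key=cv2.contourArea)[:,0]
E
python3 - <<'E'
from h import *
for n,b in (("top",(80,210,160,280)),("scene",(350,230,420,300))):
    im=cv2.imread(f"pics/{n}0.png");d=np.load(f"pics/{n}0.npy");P=cloud(n,d)
    box=(210,160,350,250) if n=="top" else (180,130,310,240)
    # station screws / plate outline
    c=blob(n,im,box,(150,150,150),(255,255,255),9);print(n,"plate z=10",rect(ray(n,c,.010)))
    x0,y0,x1,y1=b;Q=P[y0:y1,x0:x1].reshape(-1,3)
    rib=Q[(Q[:,2]>.040)&(Q[:,2]<.055)];top=Q[(Q[:,2]>.013)&(Q[:,2]<.023)];st=Q[(Q[:,2]>.024)&(Q[:,2]<.032)]
    print("rib",len(rib),rib.mean(0) if len(rib) else 0,rect(rib[:,:2]));print("top",len(top),top.mean(0),rect(top[:,:2]));print("mid",np.median(st,0),len(st))
    x0,y0,x1,y1=box;Q=P[y0:y1,x0:x1].reshape(-1,3)
    for l,h in((.058,.072),(.02,.028),(.006,.014)):
        q=Q[(Q[:,2]>l)&(Q[:,2]<h)];print(l,len(q),rect(q[:,:2]),np.median(q[:,2]))
im=cv2.imread("pics/top0.png");im2=cv2.imread("pics/scene0.png")
f=lambda i,x,y,w:cv2.resize(i[y:y+w,x:x+w],(390,390),interpolation=cv2.INTER_CUBIC)
cv2.imwrite("pics/c1.png",np.vstack([np.hstack([f(im,95,220,48),f(im2,360,243,52)])]))
cv2.imwrite("pics/c2.png",np.hstack([f(im,215,145,130),f(im2,185,130,115)]))
E
```

```text
top plate z=10 (array([ 0.55089404, -0.12277475]), (280.1797180175781, 148.42922973632812), 85.1191177368164)
rib 115 [0.45811527 0.27183679 0.04662727] (array([0.45802994, 0.27299506]), (39.772151947021484, 14.772356033325195), 37.74965286254883)
top 399 [0.45993726 0.26362406 0.01715039] (array([0.4864053 , 0.23568704]), (70.24844360351562, 139.37945556640625), 36.83867645263672)
mid [0.44390305 0.26046364 0.02828928] 23
0.058 126 (array([ 0.54542389, -0.18667148]), (14.155040740966797, 48.44306564331055), 86.4063491821289) 0.0648828626500817
0.02 662 (array([ 0.55066382, -0.12344956]), (198.63514709472656, 90.44636535644531), 84.97196197509766) 0.023426114517061114
0.006 5230 (array([ 0.55413251, -0.11433624]), (295.6221618652344, 155.2152099609375), 85.13788604736328) 0.009522021755416499
scene plate z=10 (array([ 0.55085742, -0.12187056]), (282.6051330566406, 151.19679260253906), 85.17782592773438)
rib 121 [0.45969183 0.27348326 0.0473878 ] (array([0.45867047, 0.27257251]), (41.31651306152344, 14.187000274658203), 39.95733642578125)
top 395 [0.46286394 0.2719692  0.01786651] (array([0.45793878, 0.27308417]), (71.6882553100586, 46.97429656982422), 36.70151138305664)
mid [0.46946206 0.27455422 0.02862794] 26
0.058 107 (array([ 0.54614191, -0.18575159]), (15.453707695007324, 45.96794509887695), 84.79783630371094) 0.06558424787119954
0.02 581 (array([ 0.55148682, -0.12091523]), (195.8959503173828, 91.0200424194336), 85.51362609863281) 0.024042176521773317
0.006 4017 (array([ 0.5750611 , -0.12506743]), (284.0063781738281, 298.6265563964844), 84.2488021850586) 0.010365089876534506
```

View pics/c1.png

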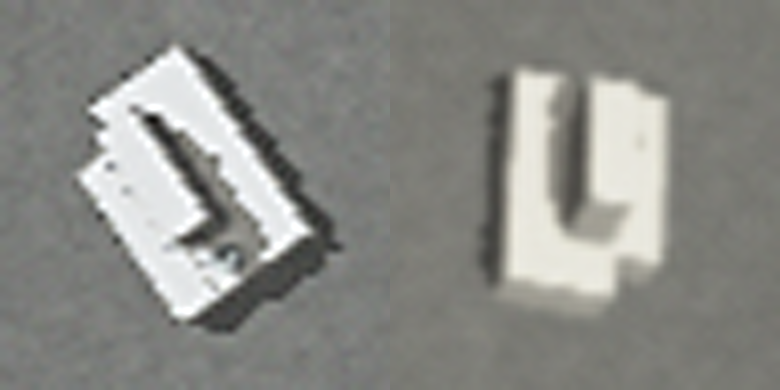

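View pics/c2.png

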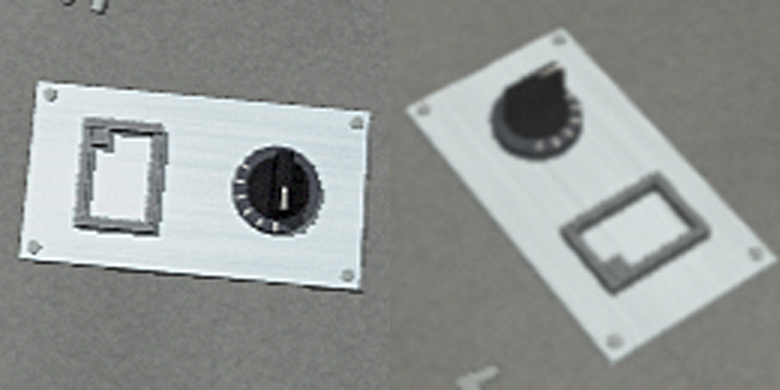

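The left crop shows the cell's stub at (230,258) and the notch on the left at (90,140). So its +x points up-left, yaw about +37°. The station's filler is at +x +y (100,135) and the knob's white line points towards -x.

```bash
cat >> h.py <<'E'
def to(x,y,z,yaw_deg=None):
    """shift in tool axes to reach xyz; yaw_deg = desired direction of tool y (mod 180)"""
    s=observe();M=R.from_rotvec(s["ee_rot"]).as_matrix();a=np.degrees(np.arctan2(M[1,1],M[0,1]))
    print("t",round(s["clock"],2),"pos",s["position"].round(4),"ydir",round(a,2),"xax",M[:,0].round(4),"F",s["force"].round(1),"T",s["ft_torque"].round(2),"w",round(s["width"],3),"q",s["joints"].round(2))
    sh=M.T@(np.array([x,y,z])-s["position"])
    print("shift now",sh.round(4))
    if yaw_deg is not None:
        dy=(yaw_deg-a+90)%180-90
        G=R.from_euler("z",dy,degrees=True).as_matrix()@M
        print("turn world z deg",round(dy,2)," tool rotvec total",R.from_matrix(M.T@G).as_rotvec().round(4),"shift after turn",(G.T@(np.array([x,y,z])-s["position"])).round(4))
E
python3 - <<'E'
from h import *
for n,b in (("top",(232,175,280,230)),("scene",(230,175,290,222))):
    d=np.load(f"pics/{n}0.npy");P=cloud(n,d);x0,y0,x1,y1=b;Q=P[y0:y1,x0:x1].reshape(-1,3)
    q=Q[(Q[:,2]>.02)&(Q[:,2]<.028)];print("walls",len(q),rect(q[:,:2]))
c=np.array([.551,-.1223]);t=np.radians(85.1);u=np.array([np.cos(t),np.sin(t)]);print("pocket",c+.065*u,"knob",c-.065*u)
to(.458,.273,.227,127)
E
```

```text
walls 372 (array([ 0.55648157, -0.05732504]), (65.87522888183594, 90.44636535644531), 84.97196197509766)
walls 388 (array([ 0.5540144 , -0.08870113]), (131.26974487304688, 91.0200424194336), 85.51362609863281)
pocket [ 0.5565521  -0.05753756] knob [ 0.5454479  -0.18706244]
t 0.1 pos [ 0.1898 -0.595   0.226 ] ydir -72.31 xax [-6.0e-04  1.3e-03 -1.0e+00] F [0.2 0.5 0. ] T [0.   0.02 0.03] w 1.001 q [ 1.16  0.44  0.02  1.57 -0.01  1.13 -0.08]
shift now [ 0.     -0.7455 -0.5193]
turn world z deg 19.31  tool rotvec total [-0.3371 -0.0005  0.    ] shift after turn [-3.000e-04 -5.318e-01 -7.366e-01]
```

```bash
python3 -m handwheel '[[1,0,-0.0345,-0.0351,0,0,0],[1,0,-0.0345,-0.0351,0,0,0],[1,0,-0.0345,-0.0351,0,0,0],[1,0,-0.0345,-0.0351,0,0,0],[1,0,-0.0345,-0.0351,0,0,0],[1,0,-0.0345,-0.0351,0,0,0],[1,0,-0.0345,-0.0351,0,0,0],[1,0,-0.0345,-0.0351,0,0,0],[1,0,-0.0345,-0.0351,0,0,0],[1,0,-0.0345,-0.0351,0,0,0]]' 30
python3 -m handwheel '[[1,0,-0.0401,-0.0168,0,0,0],[1,0,-0.0401,-0.0168,0,0,0],[1,0,-0.0401,-0.0168,0,0,0],[1,0,-0.0401,-0.0168,0,0,0],[1,0,-0.0401,-0.0168,0,0,0],[1,0,-0.0401,-0.0168,0,0,0],[1,0,-0.0401,-0.0168,0,0,0],[1,0,-0.0401,-0.0168,0,0,0],[1,0,-0.0401,-0.0168,0,0,0],[1,0,-0.0401,-0.0168,0,0,0]]'
python3 -m handwheel '[[1,0,0,0,-0.145,0,0],[1,0,0,0,-0.145,0,0],[1,0,0,0,-0.145,0,0],[1,0,0,0,-0.145,0,0],[1,0,0,0,-0.145,0,0],[1,0,0,0,-0.145,0,0],[1,0,0,0,-0.145,0,0],[1,0,0,0,-0.145,0,0],[1,0,0,0,-0.145,0,0],[1,0,0,0,-0.145,0,0]]'
python3 -m handwheel '[[1,0,0,0,-0.145,0,0],[1,0,0,0,-0.145,0,0],[1,0,0,0,-0.145,0,0],[1,0,0,0,-0.145,0,0],[1,0,0,0,-0.145,0,0],[1,0,0,0,-0.145,0,0],[1,0,0,0,-0.145,0,0],[1,0,0,0,-0.145,0,0],[1,0,0,0,-0.145,0,0],[1,0,0,0,-0.145,0,0]]'
python3 -m handwheel '[[1,0,0,0,-0.145,0,0],[1,0,0,0,-0.145,0,0],[1,0,0,0,-0.145,0,0],[1,0,0,0,-0.145,0,0],[1,0,0,0,0,0,0]]'
python3 -c "
from h import *
to(.458,.273,.024,127)"
```

```text
clock: 1.1
position: [0.4198, -0.1582, 0.2267]
ee_rot: [2.055, 0.319, -2.055]
force: [1.5, -0.9, -0.6]
width: 1.002
clock: 2.1
position: [0.4576, 0.2745, 0.2265]
ee_rot: [2.055, 0.319, -2.055]
force: [0.3, -0.5, 0.0]
width: 0.995
clock: 3.1
position: [0.4576, 0.2727, 0.2264]
ee_rot: [1.065, 1.295, -1.066]
force: [-0.5, 0.0, 0.3]
width: 1.0
clock: 4.1
position: [0.4577, 0.2726, 0.2263]
ee_rot: [-0.057, 1.571, 0.057]
force: [0.0, 0.8, 0.7]
width: 1.003
clock: 4.6
position: [0.4577, 0.2726, 0.2263]
ee_rot: [-0.509, 1.511, 0.508]
force: [-0.3, -1.0, -0.6]
width: 1.003
t 4.6 pos [0.4577 0.2726 0.2263] ydir 127.2 xax [-7.e-04 -4.e-04 -1.e+00] F [-0.3 -1.  -0.6] T [ 0.18 -0.07 -0.01] w 1.003 q [ 0.19  0.58 -1.23  1.73  0.57  1.25  1.04]
shift now [2.023e-01 1.000e-04 6.000e-04]
turn world z deg -0.2  tool rotvec total [ 0.0035 -0.      0.    ] shift after turn [2.023e-01 1.000e-04 6.000e-04]
```

```bash
python3 -m handwheel '[[1,0.04,0,0,0,0,0],[1,0.04,0,0,0,0,0],[1,0.04,0,0,0,0,0],[1,0.04,0,0,0,0,0],[1,0.022,0,0,0,0,0],[1,0.02,0,0,0,0,0],[1,0,0,0,0,0,0]]'
python3 -c "
from h import *
to(.458,.273,.024,127)"
```

```text
clock: 5.3
position: [0.4565, 0.2716, 0.0223]
ee_rot: [-0.505, 1.516, 0.503]
force: [-0.1, -0.9, -0.3]
width: 1.004
t 5.3 pos [0.4565 0.2716 0.0223] ydir 126.85 xax [-0.0036 -0.0026 -1.    ] F [-0.1 -0.9 -0.3] T [ 0.2  -0.18 -0.03] w 1.004 q [ 0.04  0.79 -1.01  1.94  0.86  0.92  0.8 ]
shift now [-0.0017  0.0002  0.002 ]
turn world z deg 0.15  tool rotvec total [-0.0026  0.     -0.    ] shift after turn [-0.0017  0.0002  0.002 ]
```

```bash
python3 -m handwheel '[[0.1,0,0,0,0,0,0],[0.1,0,0,0,0,0,0],[0.1,0,0,0,0,0,0],[0.1,0,0,0,0,0,0],[0.1,0,0,0,0,0,0],[0.1,0,0,0,0,0,0],[0.1,0,0,0,0,0,0],[0.1,0,0,0,0,0,0]]' 30
python3 -c "
from h import *
to(.458,.273,.024,127)"
```

```text
clock: 6.1
position: [0.4577, 0.2729, 0.0247]
ee_rot: [-0.507, 1.511, 0.507]
force: [-0.2, -0.1, -0.3]
width: 0.35
t 6.1 pos [0.4577 0.2729 0.0247] ydir 127.07 xax [ 0.e+00 -1.e-04 -1.e+00] F [-0.2 -0.1 -0.3] T [ 0.12 -0.1  -0.03] w 0.35 q [ 0.04  0.79 -1.01  1.94  0.86  0.92  0.81]
shift now [ 0.0007 -0.0001  0.0003]
turn world z deg -0.07  tool rotvec total [0.0013 0.     0.    ] shift after turn [ 0.0007 -0.0001  0.0003]
```

```bash
python3 -m handwheel '[[0.1,0,0,0,0,0,0],[0.1,0,0,0,0,0,0],[0.1,0,0,0,0,0,0],[0.1,0,0,0,0,0,0],[0.1,0,0,0,0,0,0]]' 30
python3 -m handwheel '[[0.1,-0.02,0,0,0,0,0],[0.1,-0.03,0,0,0,0,0],[0.1,-0.03,0,0,0,0,0],[0.1,0,0,0,0,0,0]]' 30
python3 - <<'E'
from h import *
to(.5565,-.0574,.104,85)
im,d=get_image("scene");im2,_=get_image("top")
f=lambda i,x,y,w:cv2.resize(i[y:y+w,x:x+w],(390,390),interpolation=cv2.INTER_CUBIC)
cv2.imwrite("pics/c3.png",np.hstack([f(im2,85,190,90),f(im,340,210,110)]))
E
```

```text
clock: 6.6
position: [0.4576, 0.273, 0.0246]
ee_rot: [-0.507, 1.511, 0.507]
force: [0.3, -0.5, -1.0]
width: 0.151
clock: 7.0
position: [0.4589, 0.2747, 0.1081]
ee_rot: [-0.505, 1.506, 0.508]
force: [-0.1, -0.2, -1.2]
width: 0.152
t 7.0 pos [0.4589 0.2747 0.1081] ydir 127.08 xax [ 0.0041  0.0031 -1.    ] F [-0.1 -0.2 -1.2] T [ 0.17 -0.11  0.04] w 0.152 q [ 0.11  0.69 -1.11  1.88  0.72  1.04  0.91]
shift now [ 0.0035 -0.3238 -0.1224]
turn world z deg -42.08  tool rotvec total [ 0.7345  0.     -0.0038] shift after turn [ 0.0048 -0.3224  0.1261]
```

View pics/c3.png

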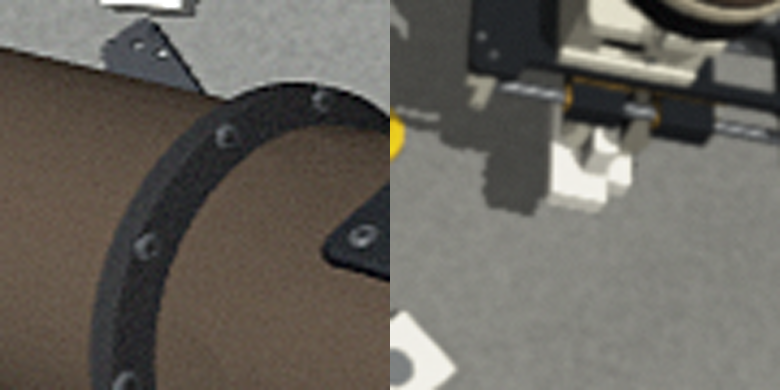

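The cell hangs from the fingers at right-panel pixel (590,180), clear of the bench. I'll turn it to the pocket's yaw and carry it over.

```bash
python3 -m handwheel '[[0.1,0,0,0,0.147,0,0],[0.1,0,0,0,0.147,0,0],[0.1,0,0,0,0.147,0,0],[0.1,0,0,0,0.147,0,0],[0.1,0,0,0,0.147,0,0]]'
python3 -m handwheel '[[0.1,0,-0.0322,0.0126,0,0,0],[0.1,0,-0.0322,0.0126,0,0,0],[0.1,0,-0.0322,0.0126,0,0,0],[0.1,0,-0.0322,0.0126,0,0,0],[0.1,0,-0.0322,0.0126,0,0,0],[0.1,0,-0.0322,0.0126,0,0,0],[0.1,0,-0.0322,0.0126,0,0,0],[0.1,0,-0.0322,0.0126,0,0,0],[0.1,0,-0.0322,0.0126,0,0,0],[0.1,0,-0.0322,0.0126,0,0,0]]'
python3 -m handwheel '[[0.1,0,0,0,0,0,0],[0.1,0,0,0,0,0,0],[0.1,0,0,0,0,0,0]]'
python3 - <<'E'
from h import *
to(.5565,-.0574,.060,85)
im,d=get_image("scene");np.save("pics/d4.npy",d);im2,d2=get_image("top");np.save("pics/d4t.npy",d2)
f=lambda i,x,y,w:cv2.resize(i[y:y+w,x:x+w],(390,390),interpolation=cv2.INTER_CUBIC)
cv2.imwrite("pics/c4.png",np.hstack([f(im2,190,140,130),f(im,170,120,130)]));cv2.imwrite("pics/s4.png",im)
E
```

```text
clock: 7.6
position: [0.4572, 0.2721, 0.1033]
ee_rot: [0.073, 1.571, -0.075]
force: [0.3, 0.3, -2.3]
width: 0.148
clock: 8.6
position: [0.5543, -0.0607, 0.1032]
ee_rot: [0.069, 1.572, -0.069]
force: [0.5, 0.5, -1.8]
width: 0.151
clock: 8.9
position: [0.5542, -0.0579, 0.104]
ee_rot: [0.069, 1.571, -0.068]
force: [-0.3, -0.6, -2.4]
width: 0.151
t 8.9 pos [ 0.5542 -0.0579  0.104 ] ydir 85.03 xax [-1.3e-03  6.0e-04 -1.0e+00] F [-0.3 -0.6 -2.4] T [ 0.1  -0.14 -0.01] w 0.151 q [ 0.65  0.65 -0.94  1.83  0.62  0.99  0.93]
shift now [0.044  0.0007 0.0023]
turn world z deg -0.03  tool rotvec total [ 0.0006 -0.      0.    ] shift after turn [0.044  0.0007 0.0023]
```

View pics/c4.png

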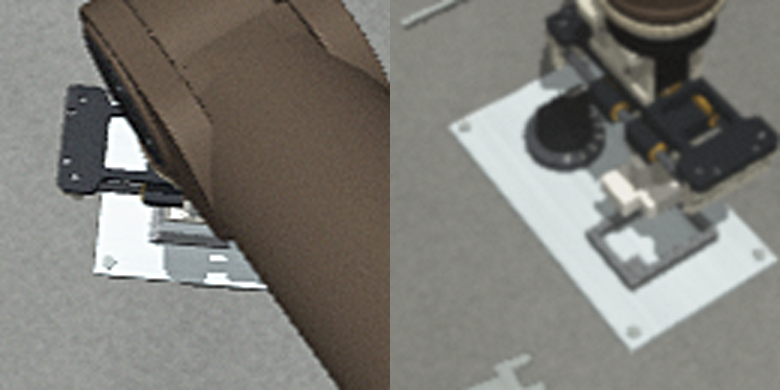

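The cell at (640,190) in the right panel hangs over the pocket at (650,240). I'll check where it sits relative to the TCP using depth.

```bash
python3 - <<'E'
from h import *
s=observe();p=s["position"];a=np.radians(-4.97);X=np.array([np.cos(a),np.sin(a)]);Y=np.array([-X[1],X[0]])
for n,f in(("scene","d4.npy"),("top","d4t.npy")):
    P=cloud(n,np.load("pics/"+f)).reshape(-1,3);r=P[:,:2]-p[:2];l=np.c_[r@X,r@Y,P[:,2]]*1000
    for lo,hi in((92,101),(80,92),(118,130)):
        q=l[(abs(l[:,0])<60)&(abs(l[:,1])<45)&(l[:,2]>lo)&(l[:,2]<hi)]
        if len(q):print(n,lo,len(q),"x pct",np.percentile(q[:,0],[0,2,50,98,100]).round(1),"y",np.percentile(q[:,1],[0,2,50,98,100]).round(1),"z",np.median(q[:,2]).round(1))
    if n=="scene":
        q=l[(abs(l[:,0])<60)&(abs(l[:,1])<45)&(l[:,2]>76)&(l[:,2]<101)];q=q[np.lexsort((q[:,1],))]
        for y in range(-28,28,4):
            k=q[(q[:,1]>=y)&(q[:,1]<y+4)]
            if len(k):print(y,len(k),np.sort(k[:,0])[-4:].round(1))
E
```

```text
scene 92 190 x pct [-11.6  -9.6  20.1  35.4  35.8] y [-24.4 -22.6   5.9  22.2  23.1] z 97.4
scene 80 73 x pct [-11.3 -10.8  21.7  35.5  35.7] y [-20.2 -19.5  10.3  22.4  22.8] z 86.6
scene 118 50 x pct [ 2.9  3.3 13.1 20.9 21.2] y [-22.9 -18.8   5.4  22.3  22.6] z 124.8
-28 1 [31.7]
-24 16 [31.5 33.5 34.7 34.8]
-20 14 [34.2 34.7 35.7 35.8]
-16 20 [35.  35.  35.1 35.4]
-12 14 [33.5 34.1 35.4 35.4]
-8 12 [34.4 35.3 35.7 35.8]
-4 15 [34.3 34.8 35.1 35.6]
0 10 [32.3 34.6 34.6 35.1]
4 36 [34.9 35.2 35.4 35.7]
8 22 [31.7 31.8 34.7 34.7]
12 24 [21.3 21.4 21.7 21.8]
16 30 [20.6 20.9 21.  21.3]
20 49 [19.7 19.7 20.8 21.7]
top 92 50 x pct [-34.4 -34.  -30.2 -20.8 -20.1] y [-6.1 -5.9  8.3 21.5 21.7] z 96.9
top 80 11 x pct [-34.4 -34.3 -33.9 -33.5 -33.5] y [-8.7 -8.3  2.7 20.8 21.3] z 85.6
```

```bash
python3 -m handwheel '[[0.1,0,0.0005,0.002,0,0,0],[0.1,0.022,0,0,0,0,0],[0.1,0.022,0,0,0,0,0],[0.1,0,0,0,0,0,0],[0.1,0,0,0,0,0,0],[0.1,0,0,0,0,0,0]]'
python3 -c "
from h import *
to(.5565,-.0574,.036,85)"
```

```text
clock: 9.6
position: [0.5578, -0.058, 0.0619]
ee_rot: [0.069, 1.568, -0.068]
force: [0.2, -0.2, -1.8]
width: 0.152
t 9.6 pos [ 0.5578 -0.058   0.0619] ydir 85.0 xax [ 1.5e-03  2.0e-04 -1.0e+00] F [ 0.2 -0.2 -1.8] T [ 0.07 -0.14  0.  ] w 0.152 q [ 0.61  0.7  -0.89  1.85  0.68  0.92  0.88]
shift now [ 0.0258  0.0005 -0.0014]
turn world z deg 0.0  tool rotvec total [-0.0001  0.      0.    ] shift after turn [ 0.0258  0.0005 -0.0014]
```

```bash
python3 -m handwheel '[[0.1,0,0,0,0,0,0],[0.1,0,0,0,0,0,0],[0.1,0,0,0,0,0,0]]'
python3 -c "
from h import *
to(.5563,-.0574,.036,85)"
```

```text
clock: 9.9
position: [0.5573, -0.0586, 0.0612]
ee_rot: [0.069, 1.569, -0.069]
force: [-0.1, 0.1, -1.5]
width: 0.148
t 9.9 pos [ 0.5573 -0.0586  0.0612] ydir 84.96 xax [ 7.e-04 -2.e-04 -1.e+00] F [-0.1  0.1 -1.5] T [ 0.1  -0.14 -0.02] w 0.148 q [ 0.61  0.7  -0.89  1.86  0.68  0.92  0.88]
shift now [ 0.0252  0.0011 -0.0011]
turn world z deg 0.04  tool rotvec total [-0.0008 -0.      0.    ] shift after turn [ 0.0252  0.0011 -0.0011]
```

```bash
python3 -m handwheel '[[0.1,0,0.0008,-0.0008,0,0,0],[0.1,0.004,0,0,0,0,0],[0.1,0.004,0,0,0,0,0],[0.1,0.004,0,0,0,0,0],[0.1,0.004,0,0,0,0,0],[0.1,0.002,0,0,0,0,0],[0.1,0,0,0,0,0,0],[0.1,0,0,0,0,0,0],[0.1,0,0,0,0,0,0]]'
python3 -c "
from h import *
to(.5563,-.0574,.0346,85)"
```

```text
clock: 10.8
position: [0.5564, -0.0576, 0.0429]
ee_rot: [0.069, 1.569, -0.069]
force: [0.2, 0.6, -0.8]
width: 0.149
t 10.8 pos [ 0.5564 -0.0576  0.0429] ydir 84.97 xax [ 3.e-04 -0.e+00 -1.e+00] F [ 0.2  0.6 -0.8] T [ 0.07 -0.13  0.05] w 0.149 q [ 0.6   0.72 -0.87  1.87  0.71  0.89  0.86]
shift now [ 0.0083  0.0002 -0.0001]
turn world z deg 0.03  tool rotvec total [-0.0006  0.      0.    ] shift after turn [ 0.0083  0.0002 -0.0001]
```

```bash
python3 -m handwheel '[[0.1,0.003,0,0,0,0,0],[0.1,0.003,0,0,0,0,0],[0.1,0.002,0,0,0,0,0],[0.1,0.001,0,0,0,0,0],[0.1,0,0,0,0,0,0],[0.1,0,0,0,0,0,0],[0.1,0,0,0,0,0,0]]'
python3 -c "
from h import *
to(.5563,-.0574,.0346,85)"
```

```text
clock: 11.5
position: [0.5562, -0.0577, 0.0346]
ee_rot: [0.068, 1.57, -0.07]
force: [-5.7, -1.0, 12.5]
width: 0.15
t 11.5 pos [ 0.5562 -0.0577  0.0346] ydir 84.96 xax [ 1.e-04 -1.e-03 -1.e+00] F [-5.7 -1.  12.5] T [-0.21  0.91  0.01] w 0.15 q [ 0.59  0.73 -0.86  1.88  0.72  0.88  0.85]
shift now [-0.      0.0003  0.0001]
turn world z deg 0.04  tool rotvec total [-0.0006 -0.      0.    ] shift after turn [-0.      0.0003  0.0001]
```

```bash
python3 -m handwheel '[[0.1,-0.0007,0,0,0,0,0],[0.6,0,0,0,0,0,0],[0.6,0,0,0,0,0,0],[0.6,0,0,0,0,0,0],[0.6,0,0,0,0,0,0],[0.6,0,0,0,0,0,0],[0.6,0,0,0,0,0,0],[0.6,0,0,0,0,0,0]]'
python3 -m handwheel '[[0.6,-0.01,0,0,0,0,0],[0.6,-0.03,0,0,0,0,0],[0.6,-0.03,0,0,0,0,0],[0.6,-0.03,0,0,0,0,0],[0.6,0,0,0,0,0,0]]'
python3 - <<'E'
from h import *
to(.5454,-.187,.035,85)
s=observe();p=np.array([.5565,-.0574]);a=np.radians(-4.95);X=np.array([np.cos(a),np.sin(a)]);Y=np.array([-X[1],X[0]])
im,d=get_image("scene");P=cloud("scene",d).reshape(-1,3);r=P[:,:2]-p;l=np.c_[r@X,r@Y,P[:,2]]*1000
for lo,hi in((26,31),(54,62)):
    q=l[(abs(l[:,0])<50)&(abs(l[:,1])<40)&(l[:,2]>lo)&(l[:,2]<hi)]
    if len(q):print(lo,len(q),np.percentile(q[:,0],[1,99]).round(1),np.percentile(q[:,1],[1,99]).round(1),np.percentile(q[:,2],[5,50,95]).round(1),rect(q[:,:2]/1000))
cv2.imwrite("pics/c5.png",cv2.resize(im[120:250,180:310],(520,520),interpolation=cv2.INTER_CUBIC))
E
```

```text
clock: 12.3
position: [0.5563, -0.0576, 0.0344]
ee_rot: [0.069, 1.57, -0.069]
force: [-0.8, -0.6, -0.1]
width: 0.596
clock: 12.8
position: [0.5586, -0.0568, 0.139]
ee_rot: [0.069, 1.563, -0.069]
force: [0.7, 0.4, -0.3]
width: 0.598
t 12.8 pos [ 0.5586 -0.0568  0.139 ] ydir 84.98 xax [ 0.0065 -0.     -1.    ] F [ 0.7  0.4 -0.3] T [ 0.1  -0.18  0.03] w 0.598 q [ 0.66  0.61 -0.97  1.79  0.58  1.05  0.96]
shift now [ 0.1039 -0.1309 -0.0025]
turn world z deg 0.02  tool rotvec total [-0.0004  0.      0.    ] shift after turn [ 0.1039 -0.1309 -0.0025]
26 252 [-39.7  42.9] [-29.   32.9] [26.2 27.9 30.2] (array([0.0011975 , 0.00128259]), (64.1395034790039, 88.24017333984375), 89.89775085449219)
54 89 [-19.1  20.8] [-8.6  6.2] [54.5 58.  60.7] (array([ 0.00079649, -0.00139813]), (15.27169418334961, 40.617210388183594), 89.7836685180664)
```

View pics/c5.png

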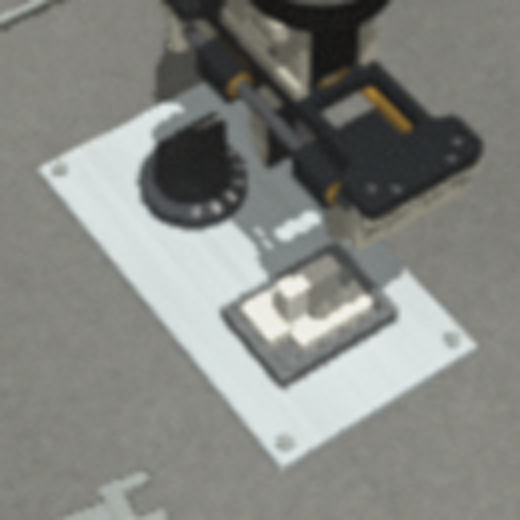

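The cell is seated: the rib top reads 58 mm against 58 expected, and it is centred and square in the pocket at (310,300) in the crop. Now I'll go to the knob.

```bash
python3 -m handwheel '[[0.6,0,-0.033,0,0,0,0],[0.6,0,-0.033,0,0,0,0],[0.6,0,-0.033,0,0,0,0],[0.6,0,-0.032,0,0,0,0],[0.6,0.03,0,0,0,0,0],[0.6,0.01,0,0,0,0,0],[0.6,0,0,0,0,0,0],[0.6,0,0,0,0,0,0],[0.6,0,0,0,0,0,0]]'
python3 -c "
from h import *
to(.5454,-.187,.037,85)"
```

```text
clock: 13.75
position: [0.5455, -0.1871, 0.0955]
ee_rot: [0.068, 1.568, -0.068]
force: [0.1, -0.2, -0.1]
width: 0.601
t 13.75 pos [ 0.5455 -0.1871  0.0955] ydir 85.06 xax [ 1.3e-03 -1.0e-04 -1.0e+00] F [ 0.1 -0.2 -0.1] T [ 0.06 -0.17 -0.04] w 0.601 q [ 0.85  0.68 -0.93  1.79  0.64  1.    1.15]
shift now [ 0.0585  0.0001 -0.0002]
turn world z deg -0.06  tool rotvec total [ 0.001 -0.    -0.   ] shift after turn [ 0.0585  0.0001 -0.0002]
```

```bash
python3 -m handwheel '[[0.6,0.02,0,0,0,0,0],[0.6,0.02,0,0,0,0,0],[0.6,0.01,0,0,0,0,0],[0.6,0.008,0,0,0,0,0],[0.6,0,0,0,0,0,0],[0.6,0,0,0,0,0,0]]'
python3 -m handwheel '[[0.1,0,0,0,0,0,0],[0.1,0,0,0,0,0,0],[0.1,0,0,0,0,0,0],[0.1,0,0,0,0,0,0],[0.1,0,0,0,0,0,0],[0.1,0,0,0,0,0,0],[0.1,0,0,0,0,0,0],[0.1,0,0,0,0,0,0],[0.1,0,0,0,0,0,0]]' 40
python3 -c "
from h import *
to(.5454,-.187,.037,85)"
```

```text
clock: 14.35
position: [0.5453, -0.188, 0.0371]
ee_rot: [0.069, 1.569, -0.069]
force: [0.2, -0.4, -0.5]
width: 0.598
clock: 15.25
position: [0.545, -0.1859, 0.0365]
ee_rot: [0.07, 1.569, -0.066]
force: [-0.2, 6.4, 0.3]
width: 0.147
t 15.25 pos [ 0.545  -0.1859  0.0365] ydir 85.07 xax [ 4.0e-04  2.6e-03 -1.0e+00] F [-0.2  6.4  0.3] T [ 1.26 -0.13  0.06] w 0.147 q [ 0.81  0.75 -0.87  1.83  0.72  0.91  1.09]
shift now [-0.0005 -0.001   0.0005]
turn world z deg -0.07  tool rotvec total [ 0.0012 -0.     -0.    ] shift after turn [-0.0005 -0.001   0.0005]
```

```bash
python3 -m handwheel '[[0.1,0,0.001,0,0,0,0],[0.1,0,0,0,0.07,0,0],[0.1,0,0,0,0.07,0,0],[0.1,0,0,0,0.07,0,0],[0.1,0,0,0,0.07,0,0],[0.1,0,0,0,0.07,0,0],[0.1,0,0,0,0.07,0,0],[0.1,0,0,0,0,0,0],[0.1,0,0,0,0,0,0],[0.1,0,0,0,0,0,0]]'
python3 -c "
from h import *
to(.5454,-.186,.037,13)"
```

```text
clock: 16.25
position: [0.5452, -0.1855, 0.0366]
ee_rot: [0.397, 1.534, -0.395]
force: [0.4, 5.1, -0.2]
width: 0.148
t 16.25 pos [ 0.5452 -0.1855  0.0366] ydir 61.05 xax [ 5.0e-04  1.7e-03 -1.0e+00] F [ 0.4  5.1 -0.2] T [ 1.26 -0.22  0.06] w 0.148 q [ 0.76  0.71 -0.77  1.84  0.64  0.86  0.73]
shift now [-0.0004 -0.0004  0.0004]
turn world z deg -48.05  tool rotvec total [ 8.387e-01 -1.400e-03  3.000e-04] shift after turn [-0.0004  0.0001  0.0006]
```

```bash
python3 -m handwheel '[[0.1,0,0,0,0.07,0,0],[0.1,0,0,0,0.07,0,0],[0.1,0,0,0,0.07,0,0],[0.1,0,0,0,0.07,0,0],[0.1,0,0,0,0.07,0,0],[0.1,0,0,0,0.07,0,0],[0.1,0,0,0,0,0,0],[0.1,0,0,0,0,0,0]]'
python3 -m handwheel '[[0.1,0,0,0,0.07,0,0],[0.1,0,0,0,0.07,0,0],[0.1,0,0,0,0.07,0,0],[0.1,0,0,0,0.07,0,0],[0.1,0,0,0,0.07,0,0],[0.1,0,0,0,0.07,0,0],[0.1,0,0,0,0,0,0],[0.1,0,0,0,0,0,0],[0.1,0,0,0,0,0,0],[0.1,0,0,0,0,0,0]]'
python3 - <<'E'
from h import *
to(.5454,-.186,.037,13)
im,_=get_image("scene");cv2.imwrite("pics/c6.png",cv2.resize(im[120:250,180:310],(520,520),interpolation=cv2.INTER_CUBIC))
E
```

```text
clock: 17.05
position: [0.5454, -0.1852, 0.0365]
ee_rot: [0.723, 1.448, -0.72]
force: [1.5, 6.3, -0.3]
width: 0.152
clock: 18.05
position: [0.5458, -0.185, 0.0365]
ee_rot: [1.043, 1.308, -1.039]
force: [2.5, 6.9, -2.0]
width: 0.15
t 18.05 pos [ 0.5458 -0.185   0.0365] ydir 12.95 xax [ 0.0015  0.0022 -1.    ] F [ 2.5  6.9 -2. ] T [ 1.46 -0.61  0.1 ] w 0.15 q [ 0.63  0.65 -0.56  1.85  0.47  0.78  0.04]
shift now [-0.0005 -0.0006  0.0009]
turn world z deg 0.05  tool rotvec total [-0.0008  0.     -0.    ] shift after turn [-0.0005 -0.0006  0.0009]
```

View pics/c6.png

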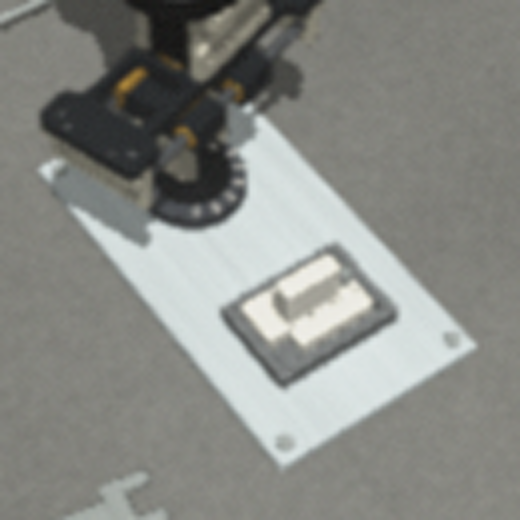

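The gripper holds the knob at (190,180), turned 72.1°. The cell sits seated and square in the pocket at (310,300). I'm handing in.

```bash
python3 -c "
from cell import *
print(sign_off())"
```

```text
the job is handed in; nothing more can be done
None
```

I seated the flow cell in its pocket, notch to filler, and let go of it. I then turned the selector clockwise to its third stop and handed the job in at about 18 s, still gripping the knob. No verdict was reported.

- **Cell:** It touched down at the expected height, pressing on the floor with about 12.5 N before I opened the jaws. After release its rib top measured 58 mm, as expected, and it was square to the pocket within about 0.3°. Its centre read 1 to 1.5 mm off, which is within the camera error. The last picture shows it still seated.
- **Knob:** The tool turned from 85.07° to 12.95°, which is 72.1° against 72° for the third stop. The jaws were shut on the bar at 14 mm with a 40 N grip.
- **What I couldn't check directly:** The knob angle comes from the tool's turn, not from a view of the knob. A side load of about 7 N stayed on the wrist because the tool centre is about 1 mm off the knob's axis. I did not re-measure the other objects on the bench; no move was planned through any of them.

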